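# Clamp a turning blank in the bayonet pot and hold the cap home

## Robot

A 7-joint arm with a two-finger parallel gripper is mounted at the origin on the work surface. World frame = base frame: x ahead of the robot, y to its left, z up, the work surface at z = 0. Lengths are in m, angles in rad, forces in N, time in s.
With the tool pointing down it reaches from about 0.4 to 0.85 m from the base axis. Payload 6.9 kg.
Tool frame: the origin (TCP) lies midway between the tips of the shut fingers; the grasp point (between the pads) lies behind it (ctrl.pinch_z is the z of the grasp point in the tool frame, in m); z points along the fingers, y is the direction in which the jaws open and shut (so a half turn about z gives the same grasp; the last joint's range is limited). The gripper opens to 85 mm and grips with 20 to 120 N. Pads are 22 mm wide; open, the fingers measure 114 mm over their backs; the gripper's body (76 mm by 85 mm) begins 54 mm behind the grasp point. The pads swing forward as they close: fully open they stand 13 mm farther back than shut.
Start: joints at [1.266, 0.507, -0.238, 1.5, 0.126, 1.149, -0.155], TCP at [0.25, -0.573, 0.231] pointing down, gripper open.
Joint ranges: [-3.08, 3.08], [-0.24, 2.05], [-1.43, 1.35], [0, 2.5], [-1.52, 4.66], [0.17, 1.96], [-2.89, 2.89]. Speed limits (rad/s): [2.39, 2.39, 3.14, 3.14, 3.14, 3.14, 3.14].

## Interface

Orientations are given as a unit quaternion [w, x, y, z].
In Python, from station import ctrl, get_state, vision, ticket, models gives the robot as it stands. Calls block until the motion is done:
- ctrl.movep(position, orientation): joint-space move of the TCP to a pose.
- ctrl.movel(position, frame=None, max_speed=0.15): straight line of the TCP; frame=None keeps the orientation; max_speed is the mean speed in m/s.
- ctrl.set_joints(angles): joint-space move.
- ctrl.ungrasp() and ctrl.close_gripper(force=None): open the fingers fully, or close them until they stop; force is the grip in N (None keeps the last).
- ctrl.pause(seconds).
- ctrl.ik(position, orientation): joint angles nearest the present ones, or None.
- get_state(): the state.
- vision.grab_frame(name): name is "scene" or "top" or "wrist"; returns (picture, depth): 384x512x3 uint8, blue, green, red; 384x512 float32, m along the optical axis (not along the pixel's ray), 0 where there is no reading.
- vision.camera_info(name): a dict with "mtx" (3x3 intrinsics, pixels), "R" (3x3) and "t" (3): a world point X has camera coordinates R X + t; the wrist camera has in their place "hand_eye" (4x4, takes a point from camera to tool coordinates, whose origin is the TCP and whose axes are the flange's). Camera axes: x right, y down, z forward; pixel columns grow to the right and rows downward; lengths in m; the calibration is good to about 2 mm. A picture is of the moment at which its call begins: read the wrist's pose just before it. camera_info takes no time and is no camera call.
A pose or a line that the arm cannot do raises ctrl.Unreachable and nothing moves.
- ticket.close_job(): hands the job in, once; it reports no verdict.
Trained networks look in the newest picture that a camera, given by its name, has taken for a name from the list of things; names that differ only in an ending like _2 or _b are one class to them, and where a whole thing is asked for, a point or a joint stands for the part that bears it (a point fixed in the world has none). Each returns a list of dicts, best first, with "p" (0 to 1); they miss things now and then, are a little off and sometimes report something else, mostly with a low value. They report only what shows in the picture. A call takes as long as a camera call. They do not tell look-alikes from the thing itself.
- models.recognise(camera, target): "point" ([column, row] in pixels, amid what is visible of it).
- models.masks_of(camera, target): "mask" (384x512 bool, what is visible of it) and "point" ([column, row] in pixels, amid what is visible of it).
The state is a dict: "time": time; "qpos": joint angles; "qd": joint speeds; "tau": joint torques, N m; "tcp_pos": TCP position; "eef_rot": TCP orientation; "contact_force": force on the tool from outside, world axes, zero at the start; "wrist_torque": the same for the moment, N m; "width": finger opening in m.
Only numpy, scipy, OpenCV 4.12 (cv2) and the standard library are available. Lean on these libraries where they do the work, as an engineer would, in place of code of your own. Each camera call takes 0.05 s, during which the arm holds its last target.

## Task

Lay the big round wooden blank in the round cavity of the clamp pot and let go of it, then bring the bayonet cap over it with its claws over the two notches, push it fully down against the spring and, keeping it below the lip, twist it a quarter turn clockwise (seen from above) to its stop. The lock has no catch, so finish while still gripping the cap and pressing it fully down in its turned position, so that I can put the locking screw in. Leave the other things on the bench where they are.

Things in the scene. Friction and masses are not known exactly. Their poses are not given: they have to be found in the camera images.
- blank: the round blank: plain light wooden disc, diameter 48 mm, 24 mm thick, about 35 g, flat on the bench near a square blank (48 x 48 x 24 mm) and a smaller disc (diameter 32 mm) of the same wood; which of the three lies where changes. Origin: centre of its underside, z up.
- pot: the clamp pot, fixed to the bench: round dark base, diameter 144 mm, top 12 mm above the bench; on it a steel tube, diameter 66 mm, with a round lip, diameter 84 mm, its underside 25 mm and its top 35 mm above the bench. Below the lip, stops block anticlockwise turning and end the clockwise turn at about 83 degrees. Origin: base centre at bench height, z up; yaw and yaw + pi are the same.
- pot_mouth (a point): centre of the mouth of the pot's round cavity, level with the lip's top, 35 mm above the bench. The cavity is 52 mm in diameter and 8 mm deep down to the spring floor.
- notch (a point): middle of the pot's +x notch at the lip's rim, 42 mm from the axis, at the lip's top. One notch on each side cuts the lip on the pot's +x and -x sides: each about 31 mm wide, reaching in to 33 mm from the axis.
- spring_floor (a joint): how far the cavity's sprung floor is pressed down, m: 0 at rest, about 3 N preload plus 900 N/m. Over the blank, the cap meets it with its feet 23 mm above the bench; the claws fit under the lip when the floor is over 6 mm down; at 11 mm (13 N) the feet stand on the pot's base: fully down. A turned cap that is let go springs back up to 6 mm.
- cap: the loose bayonet cap, about 250 g, standing on its two claws on the bench: aluminium disc, diameter 80 mm, underside 28 mm and top 38 mm above the feet, with a bar 104 x 24 mm across it along the cap's x and a leg down at each end of the bar. Origin: on the axis at the level of the feet, z up; yaw and yaw + pi are the same.
- cap_claw (a point): tip of the cap's +x claw at foot level, 36 mm from the axis. Each leg is 24 mm wide, 44.5 to 52 mm from the axis, and ends in a claw 8 mm high pointing inwards to 36 mm from the axis.
- cap_grip (a point): centre of the cap's black grip bar, on the axis, 53 mm above the feet; the bar is 60 mm long along the cap's x (the line of the claws), 14 mm thick along its y, and rises from 38 to 68 mm above the feet.
- square_blank: bystander: square wooden blank 48 x 48 x 24 mm, origin at the centre of its underside
- small_disc: bystander: wooden disc, diameter 32 mm, 24 mm thick, too small for the cavity; origin at the centre of its underside
- face_ring: bystander: flat steel ring, diameter 84 mm, 14 mm high, origin at the centre of its underside
- spanner: bystander: spanner lying on the bench; origin under its middle
- mug: bystander: white mug, diameter 76 mm, 85 mm high, origin at the centre of its underside
- spindle: bystander: small dark turned wooden spindle, standing, 95 mm high, 44 mm foot; origin at the centre of its underside
There are look-alikes about, which are no part of the job. What is shaped like the blank but blue or purple is not meant.

How it is judged:
By the outcome, as a careful person would: the job done as asked, in the order asked, and still so for the second after the job is handed in, while the arm keeps its last pose, push and grip.
It also fails if it takes over 66 s, if anything falls off the work surface, if the arm or the gripper's body presses on something with over 40 N, if the wrist force passes 120 N, or if a joint passes its speed limit or range.

## Working session

There is one attempt and no reset: what is moved stays moved. The work goes in short steps, each a Python script; the robot and the scene stay as the last script left them, time stands still between calls to the robot, and variables do not carry over. Pictures are saved under pics/ and viewed, and the job is handed in when it is done.

```bash
ls; mkdir -p pics; cat > h.py <<'E'
import numpy as np, cv2
from station import ctrl, get_state, vision, ticket, models
def deproj(cam,u,v,d):
    i=vision.camera_info(cam);K=i["mtx"];K=np.array(K)
    c=np.stack([(u-K[0,2])/K[0,0]*d,(v-K[1,2])/K[1,1]*d,d],-1)
    return (c-np.array(i["t"]))@np.array(i["R"])
def cloud(cam,depth):
    v,u=np.mgrid[:384,:512]
    return deproj(cam,u.astype(float),v.astype(float),depth.astype(float))
E
python3 - <<'E'
from h import *
s=get_state();print(s["time"],s["contact_force"],s["width"],ctrl.pinch_z,s["eef_rot"])
for c in("scene","top"):
    im,d=vision.grab_frame(c);cv2.imwrite(f"pics/{c}0.png",im);np.save(f"{c}0.npy",d)
    for t in("blank","square_blank","small_disc","pot","cap","face_ring","mug","spindle","spanner"):
        r=models.masks_of(c,t)
        P=cloud(c,d)
        for x in r[:4]:
            if x["p"]<.2: continue
            m=x["mask"]&(d>0);q=P[m]
            print(c,t,round(x["p"],2),np.round(x["point"]),m.sum(),np.round(np.median(q,0),3),np.round(q.min(0),3),np.round(q.max(0),3))
print(get_state()["time"])
E
```

```text
pics
0.0 [ 0.35292722  0.48675487 -0.24973718] 0.08533804222284795 -0.0187 [-8.54638499e-04  9.78976161e-01  2.03972817e-01 -1.87318535e-04]
scene blank 0.77 [169. 199.] 239 [ 0.455 -0.229  0.024] [ 0.422 -0.252 -0.002] [ 0.47  -0.206  0.028]
scene blank 0.76 [198. 192.] 222 [ 0.465 -0.132  0.024] [ 0.432 -0.154  0.001] [ 0.48  -0.109  0.029]
scene blank 0.71 [197. 172.] 183 [ 0.371 -0.108  0.024] [ 0.338 -0.13   0.   ] [ 0.387 -0.084  0.029]
scene blank 0.49 [172. 176.] 193 [ 0.367 -0.194  0.024] [ 0.334 -0.217  0.002] [ 0.384 -0.167  0.029]
scene square_blank 0.92 [190. 233.] 373 [ 0.598 -0.201  0.024] [ 0.558 -0.232 -0.   ] [ 0.624 -0.168  0.028]
scene small_disc 0.45 [118. 217.] 144 [ 0.497 -0.376  0.023] [ 0.473 -0.394 -0.   ] [ 0.506 -0.361  0.028]
scene pot 0.98 [257. 188.] 1279 [0.52  0.03  0.014] [ 0.434 -0.034  0.   ] [0.577 0.107 0.04 ]
scene cap 0.7 [336. 174.] 578 [0.548 0.264 0.04 ] [ 0.461  0.232 -0.002] [0.586 0.332 0.072]
scene face_ring 0.88 [343. 211.] 433 [0.683 0.22  0.014] [ 0.631  0.14  -0.002] [0.779 0.271 0.093]
scene face_ring 0.5 [114. 220.] 125 [ 0.497 -0.
[... 1555 characters left out ...]
9]
top face_ring 0.85 [180. 126.] 478 [0.685 0.22  0.013] [ 0.644  0.179 -0.003] [0.728 0.264 0.019]
top face_ring 0.6 [339. 120.] 510 [ 0.709 -0.193  0.007] [ 0.68  -0.279 -0.003] [ 0.74  -0.105  0.013]
top face_ring 0.4 [254. 195.] 2402 [0.501 0.036 0.013] [ 0.431 -0.033 -0.006] [0.577 0.109 0.04 ]
top mug 0.64 [402. 266.] 1133 [ 0.329 -0.335  0.034] [ 0.284 -0.389 -0.004] [ 0.369 -0.284  0.09 ]
top spindle 0.8 [104. 209.] 303 [0.468 0.419 0.057] [0.449 0.407 0.008] [0.489 0.44  0.097]
top spindle 0.73 [335. 121.] 544 [ 0.709 -0.185  0.006] [ 0.68  -0.277 -0.004] [ 0.742 -0.1    0.013]
top spanner 0.92 [335. 118.] 533 [ 0.709 -0.182  0.006] [ 0.681 -0.277 -0.004] [ 0.74  -0.1    0.013]
1.0
```

```bash
python3 - <<'E'
import cv2
im=cv2.imread("pics/top0.png")
cv2.imwrite("pics/top0crop.png",cv2.resize(im[80:300,80:440],None,fx=2.2,fy=2.2,interpolation=cv2.INTER_CUBIC))
E
```

```text
(no output)
```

View pics/top0crop.png

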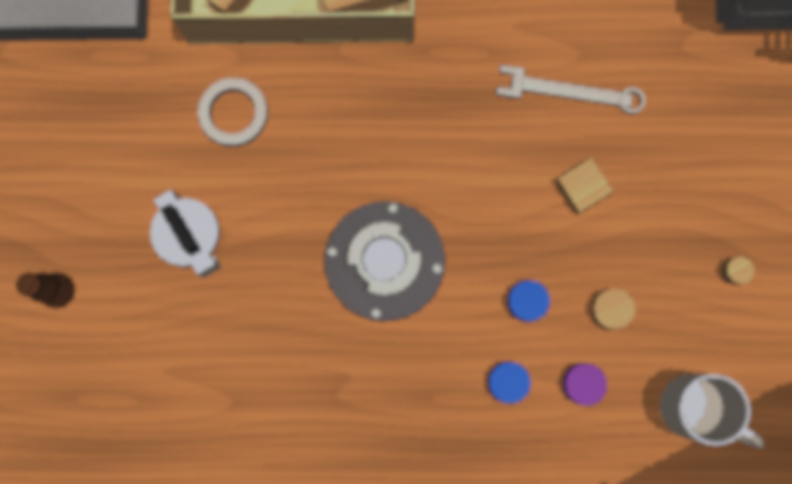

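View pics/scene0.png

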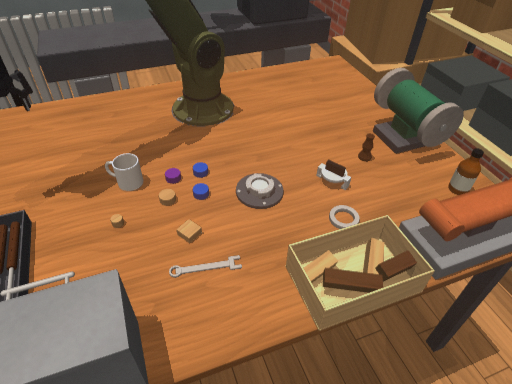

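The candidates for the blank in the top image are:
- (359,220), a plain wooden disc about 46 mm across. It fits the 48 mm description.
- (417,202), a wooden disc only about 32 mm across: `small_disc`.
- (348,161), a wooden square: `square_blank`.
- (319,217) and (310,254), blue look-alikes, and (347,252), a purple one.

I'll confirm with the wrist camera, looking at the disc and then the pot and cap.

```bash
cat >> h.py <<'E'
from scipy.spatial.transform import Rotation as Ro
def quat(yaw):
    return [0.0 if abs(a)<1e-12 else float(a) for a in (0,np.cos(yaw/2),np.sin(yaw/2),0)]
def tool():
    s=get_state();w,x,y,z=s["eef_rot"];T=np.eye(4);T[:3,:3]=Ro.from_quat([x,y,z,w]).as_matrix();T[:3,3]=s["tcp_pos"];return T
def wcloud(T,depth):
    i=vision.camera_info("wrist");K=np.array(i["mtx"]);v,u=np.mgrid[:384,:512];d=depth.astype(float)
    c=np.stack([(u-K[0,2])/K[0,0]*d,(v-K[1,2])/K[1,1]*d,d,np.ones_like(d)],-1)
    return (c@(T@np.array(i["hand_eye"])).T)[...,:3]
E
python3 - <<'E'
from h import *
print(np.round(vision.camera_info("wrist")["hand_eye"],3),vision.camera_info("wrist")["mtx"])
for p in ([.444,-.229,.15],[.502,.036,.15],[.53,.272,.15]):
  for y in range(-180,180,30):
    q=ctrl.ik(p,quat(np.radians(y)));print(p,y,None if q is None else np.round(q,2))
E
```

```text
[[ 0.001 -0.951 -0.308  0.08 ]
 [ 1.     0.001 -0.     0.   ]
 [ 0.001 -0.308  0.951 -0.142]
 [ 0.     0.     0.     1.   ]] [[345.508983     0.         254.50787675]
 [  0.         345.508983   188.82372273]
 [  0.           0.           1.        ]]
[0.444, -0.229, 0.15] -180 [ 1.05  0.53 -0.93  1.94  0.53  0.94  1.43]
[0.444, -0.229, 0.15] -150 [ 1.18  0.66 -1.23  1.93  0.71  1.08  1.74]
[0.444, -0.229, 0.15] -120 [-0.26  0.66  1.15  1.95 -0.72  1.02 -2.44]
[0.444, -0.229, 0.15] -90 [ 0.31  0.41  0.17  1.94 -0.09  0.8  -2.61]
[0.444, -0.229, 0.15] -60 [ 0.4   0.4   0.04  1.94 -0.02  0.8  -2.17]
[0.444, -0.229, 0.15] -30 [ 0.5   0.4  -0.1   1.94  0.05  0.8  -1.72]
[0.444, -0.229, 0.15] 0 [ 0.6   0.41 -0.24  1.94  0.13  0.81 -1.28]
[0.444, -0.229, 0.15] 30 [ 0.68  0.42 -0.36  1.94  0.2   0.82 -0.83]
[0.444, -0.229, 0.15] 60 [ 0.77  0.43 -0.48  1.94  0.26  0.83 -0.38]
[0.444, -0.229, 0.15] 90 [ 0.84  0.45 -0.6   1.94  0.33  0.85  0.07]
[0.444, -0.229, 0.15] 120 [ 0.91  0.47 -0.71  1.94  0.39  0.88  0.53]
[0.444, -0.229, 0.15] 150 [ 0.98  0.5  -0.82  1.94  0.46  0.9   0.98]
[0.502, 0.
[... 929 characters left out ...]
 1.69  0.8   1.24  0.83]
[0.53, 0.272, 0.15] -120 [ 0.14  0.8  -1.23  1.69  0.8   1.24  1.35]
[0.53, 0.272, 0.15] -90 [ 0.14  0.8  -1.23  1.69  0.8   1.24  1.87]
[0.53, 0.272, 0.15] -60 [-1.05  0.71  0.95  1.7  -0.65  1.07 -2.51]
[0.53, 0.272, 0.15] -30 [-0.85  0.59  0.56  1.7  -0.37  0.96 -2.25]
[0.53, 0.272, 0.15] 0 [-0.11  0.6  -0.65  1.69  0.42  1.   -2.49]
[0.53, 0.272, 0.15] 30 [-0.05  0.62 -0.76  1.69  0.49  1.03 -2.03]
[0.53, 0.272, 0.15] 60 [ 0.04  0.68 -0.95  1.69  0.61  1.1  -1.62]
[0.53, 0.272, 0.15] 90 [ 0.12  0.76 -1.14  1.69  0.74  1.19 -1.22]
[0.53, 0.272, 0.15] 120 [ 0.13  0.78 -1.17  1.69  0.76  1.21 -0.71]
[0.53, 0.272, 0.15] 150 [ 0.14  0.79 -1.21  1.69  0.79  1.23 -0.21]
```

```bash
python3 - <<'E'
from h import *
y=np.radians(120)
ctrl.movep([.502,.036,.16],quat(y)); T=tool()
im,d=vision.grab_frame("wrist");cv2.imwrite("pics/w_pot.png",im);np.savez("w_pot.npz",T=T,d=d)
print(get_state()["time"])
ctrl.movep([.444,-.229,.12],quat(y)); T=tool()
im,d=vision.grab_frame("wrist");cv2.imwrite("pics/w_blank.png",im);np.savez("w_blank.npz",T=T,d=d,im=im)
for x in models.masks_of("wrist","blank")[:4]:
    P=wcloud(T,d);m=x["mask"]&(d>0);q=P[m];t=q[(q[:,2]>.018)&(q[:,2]<.03)]
    (c,r)=cv2.minEnclosingCircle(t[:,:2].astype(np.float32)) if len(t) else (0,0)
    print(x["p"],x["point"],len(t),np.round(np.median(q,0),4),np.round(c,4),r,np.median(im[m],0))
print(get_state()["time"],get_state()["contact_force"])
E
```

```text
3.4083
0.86 [251.2, 187.0] 3169 [ 0.4435 -0.2267  0.0236] [ 0.445  -0.2295] 0.024155639111995697 [ 91. 143. 190.]
0.84 [236.1, 4.4] 103 [ 0.3731 -0.127   0.014 ] [ 0.3713 -0.1262] 0.009785694070160389 [56. 33. 21.]
0.83 [168.4, 82.6] 4116 [ 0.3592 -0.1927  0.0237] [ 0.3586 -0.1942] 0.02393519878387451 [156.  69. 138.]
0.72 [335.1, 77.3] 4217 [ 0.4532 -0.1315  0.0237] [ 0.4547 -0.1315] 0.024041764438152313 [123.  65.  33.]
4.575 [0.28010024 0.15016094 0.38486277]
```

```bash
python3 - <<'E'
import cv2,numpy as np
a=cv2.imread("pics/w_pot.png");b=cv2.imread("pics/w_blank.png")
cv2.imwrite("pics/w_both.png",np.hstack([a[:,56:456],b[:,56:456]]))
E
```

```text
(no output)
```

View pics/w_both.png

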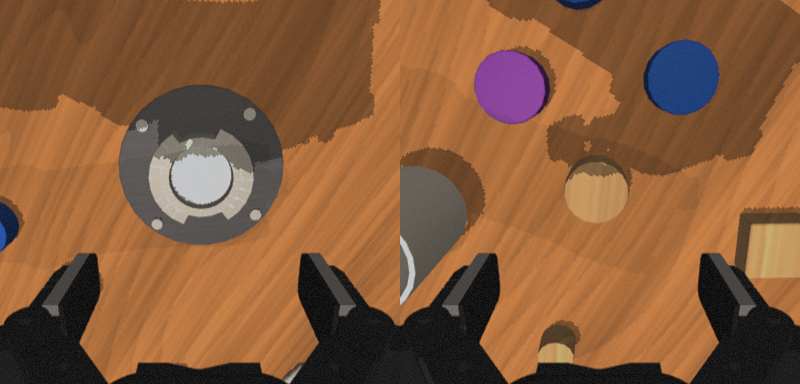

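The right panel shows the plain wooden disc at wrist pixel (253,188), fitted radius 24.2 mm and round. That confirms it as the blank. The purple one (168,83) and blue one (335,77) are the look-alikes. Next I'll fit the pot and the cap yaw.

```bash
cat > fit.py <<'E'
from h import *
from scipy.optimize import least_squares
def potfit(P,ok):
    q=P.reshape(-1,3)[ok.ravel()]
    q=q[(abs(q[:,0]-.502)<.09)&(abs(q[:,1]-.036)<.09)]
    lip=q[(q[:,2]>.031)&(q[:,2]<.039)]
    base=q[(q[:,2]>.007)&(q[:,2]<.016)]
    c=np.array([.502,.036])
    cb,rb=cv2.minEnclosingCircle(base[:,:2].astype(np.float32))
    # lip mask model match: fraction of lip points with r 26..42 outside notches
    def score(x):
        cx,cy,y=x;d=lip[:,:2]-[cx,cy];R=np.array([[np.cos(y),np.sin(y)],[-np.sin(y),np.cos(y)]]);d=d@R.T
        r=np.hypot(*d.T);bad=(r>42)|(r<26)|((abs(d[:,1])<.0155)&(abs(d[:,0])>33e-3))
        bad=np.maximum.reduce([r-.042,.026-r,np.minimum(.0155-abs(d[:,1]),abs(d[:,0])-.033),0*r])
        return (np.clip(bad,0,.006)).sum()
    best=None
    from scipy.optimize import minimize
    for y in np.radians(np.arange(0,180,10)):
        s=minimize(score,[cb[0],cb[1],y],method="Nelder-Mead",options=dict(initial_simplex=[[cb[0],cb[1],y],[cb[0]+.003,cb[1],y],[cb[0],cb[1]+.003,y],[cb[0],cb[1],y+.15]],xatol=1e-5))
        if best is None or s.fun<best.fun: best=s
    print("base",np.round(cb,4),round(rb,4),"lip n",len(lip),"fit",np.round(best.x,4),np.degrees(best.x[2])%180,best.fun/len(lip), "z",np.median(lip[:,2]),np.median(base[:,2]))
    return best.x
if __name__=="__main__":
    z=np.load("w_pot.npz");potfit(wcloud(z["T"],z["d"]),z["d"]>0)
    d=np.load("top0.npy");P=cloud("top",d);potfit(P,d>0)
    q=P.reshape(-1,3);q=q[(abs(q[:,0]-.533)<.08)&(abs(q[:,1]-.27)<.08)]
    bar=q[q[:,2]>.055];print("bar",len(bar),np.round(bar.mean(0),4),cv2.minAreaRect(bar[:,:2].astype(np.float32)*1000))
    disc=q[(q[:,2]>.03)];print(np.round(cv2.minEnclosingCircle(disc[:,:2].astype(np.float32))[0],4),cv2.minAreaRect(disc[:,:2].astype(np.float32)*1000))
E
python3 fit.py
```

```text
base [0.5038 0.0375] 0.0719 lip n 4350 fit [0.5038 0.0374 2.2095] 126.59231225387013 2.5388021874804076e-06 z 0.034675989329397305 0.011724911405790184
base [0.5159 0.0428] 0.0862 lip n 423 fit [0.5029 0.0358 2.2287] 127.69402360806173 2.14092227374432e-05 z 0.03465088409048513 0.011806243510356213
bar 151 [0.5343 0.2679 0.0666] ((534.5790405273438, 269.130859375), (60.36336135864258, 14.880555152893066), 31.117048263549805)
[0.5349 0.2684] ((534.7216186523438, 268.44671630859375), (79.46758270263672, 93.97217559814453), 84.24010467529297)
```

```bash
python3 - <<'E'
from h import *
z=np.load("w_pot.npz");q=wcloud(z["T"],z["d"]).reshape(-1,3);l=q[(q[:,2]>.031)&(q[:,2]<.039)]
d=l[:,:2]-[.5038,.0374];r=np.hypot(*d.T);a=np.degrees(np.arctan2(d[:,1],d[:,0]))
h=np.histogram(a[(r>.035)&(r<.041)],np.arange(-180,181,5))
print(list(zip(h[1].astype(int),h[0])))
y=np.radians(30)
ctrl.movep([.444,-.229,.12],quat(y))
def circ(T,d,m):
    q=wcloud(T,d)[m&(d>0)];t=q[(q[:,2]>.0215)&(q[:,2]<.026)];return np.array(cv2.minEnclosingCircle(t[:,:2].astype(np.float32))[0])
T=tool();im,dd=vision.grab_frame("wrist")
for x in models.masks_of("wrist","blank")[:3]:
    print(x["p"],x["point"],circ(T,dd,x["mask"]))
b=np.load("w_blank.npz")
P=wcloud(b["T"],b["d"]);m=np.hypot(P[...,0]-.445,P[...,1]+.2295)<.03
print("yaw120",circ(b["T"],b["d"],m))
P=wcloud(T,dd);m=np.hypot(P[...,0]-.445,P[...,1]+.2295)<.03
print("yaw30",circ(T,dd,m),get_state()["time"])
E
```

```text
[(np.int64(-180), np.int64(31)), (np.int64(-175), np.int64(30)), (np.int64(-170), np.int64(32)), (np.int64(-165), np.int64(28)), (np.int64(-160), np.int64(33)), (np.int64(-155), np.int64(29)), (np.int64(-150), np.int64(31)), (np.int64(-145), np.int64(27)), (np.int64(-140), np.int64(29)), (np.int64(-135), np.int64(30)), (np.int64(-130), np.int64(26)), (np.int64(-125), np.int64(27)), (np.int64(-120), np.int64(29)), (np.int64(-115), np.int64(26)), (np.int64(-110), np.int64(26)), (np.int64(-105), np.int64(25)), (np.int64(-100), np.int64(29)), (np.int64(-95), np.int64(23)), (np.int64(-90), np.int64(28)), (np.int64(-85), np.int64(25)), (np.int64(-80), np.int64(2)), (np.int64(-75), np.int64(0)), (np.int64(-70), np.int64(0)), (np.int64(-65), np.int64(0)), (np.int64(-60), np.int64(0)), (np.int64(-55), np.int64(0)), (np.int64(-50), np.int64(0)), (np.int64(-45), np.int64(0)), (np.int64(-40), np.int64(0)), (np.int64(-35), np.int64(0)), (np.int64(-30), np.int64(18)), (np.int64(-25), np.int64(27)), (np.int64(-20), np.int64(26)), (np.int64(-15), np.int64(24)), (np.int64(-10), np.int64(27)), (np.int
[... 615 characters left out ...]
33)), (np.int64(100), np.int64(6)), (np.int64(105), np.int64(0)), (np.int64(110), np.int64(0)), (np.int64(115), np.int64(0)), (np.int64(120), np.int64(0)), (np.int64(125), np.int64(0)), (np.int64(130), np.int64(0)), (np.int64(135), np.int64(0)), (np.int64(140), np.int64(0)), (np.int64(145), np.int64(0)), (np.int64(150), np.int64(27)), (np.int64(155), np.int64(33)), (np.int64(160), np.int64(33)), (np.int64(165), np.int64(30)), (np.int64(170), np.int64(34)), (np.int64(175), np.int64(31))]
0.89 [255.6, 186.6] [ 0.44538033 -0.22977929]
0.78 [143.6, 106.6] [ 0.45518339 -0.13178223]
0.71 [170.5, 244.6] [ 0.35936663 -0.19490117]
yaw120 [ 0.44390801 -0.22899076]
yaw30 [ 0.44538033 -0.22977929] 5.825
```

```bash
python3 - <<'E'
from h import *
y=np.radians(120);p=[.4442,-.2302]
ctrl.movep(p+[.09],quat(y))
ctrl.movel(p+[.007],max_speed=.08)
print(get_state()["contact_force"])
ctrl.close_gripper(force=40)
s=get_state();print(s["width"],s["tcp_pos"],s["contact_force"],s["time"])
ctrl.movel(p+[.11],max_speed=.15)
s=get_state();print(s["width"],s["contact_force"],s["time"])
T=tool();im,d=vision.grab_frame("wrist");cv2.imwrite("pics/w_held.png",im);np.savez("w_held.npz",T=T,d=d)
E
```

```text
[-0.11940886  0.37756745  0.95704488]
0.04648024921228846 [ 0.44435281 -0.23036022  0.00760083] [-1.77295747  0.31921028  6.35856705] 8.575
0.046246677662430874 [-1.36724138 -0.79274978 -0.66658385] 9.4083
```

View pics/w_held.png

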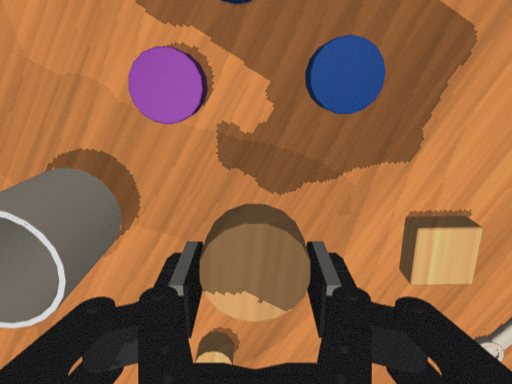

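The blank is held centred between the pads at pixel (255,262), with nothing else disturbed. I'll measure its offset in the hand, then place it.

```bash
python3 - <<'E'
from h import *
z=np.load("w_held.npz");T=z["T"];P=wcloud(T,z["d"]);L=(P-T[:3,3])@T[:3,:3]
m=(abs(L[...,0])<.035)&(abs(L[...,1])<.0225)&(L[...,2]<.02)&(L[...,2]>-.03)
q=L[m];top=q[abs(q[:,2]-np.median(q[:,2]))<.003]
print(len(q),np.median(q[:,2]),np.round(top.min(0),4),np.round(top.max(0),4))
e=top
# circle fit from far edge
for yy in (-.015,-.01,-.005,0,.005,.01,.015):
    s=top[abs(top[:,1]-yy)<.001];print(yy,s[:,0].min(),s[:,0].max(),(s[:,0].min()+s[:,0].max())/2)
E
```

```text
10657 -0.015972589132459913 [-0.024  -0.0225 -0.0189] [ 0.024   0.0225 -0.013 ]
-0.015 -0.017460930729465772 0.018201961180161614 0.00037051522534792096
-0.01 -0.02057208608160884 0.021925965451416597 0.0006769396849038781
-0.005 -0.022376762596266662 0.0237236445771894 0.0006734409904613683
0 -0.023956076209567384 0.023970839837506388 7.381813969501924e-06
0.005 -0.022661123095072063 0.023980117845298292 0.0006594973751131144
0.01 -0.021849804749021044 0.022256732920053146 0.00020346408551605126
0.015 -0.019165283358742333 0.02018509317426056 0.0005099049077591129
```

```bash
python3 - <<'E'
from h import *
y=np.radians(120);p=[.504,.0362]
ctrl.movep(p+[.11],quat(y))
ctrl.movel(p+[.050],max_speed=.12)
f0=np.array(get_state()["contact_force"]);print(f0)
for z in (.0445,.0425,.040,.0375,.0355):
    ctrl.movel(p+[z],max_speed=.04);s=get_state();print(z,np.round(s["tcp_pos"],4),np.round(s["contact_force"]-f0,2))
    if np.linalg.norm(s["contact_force"]-f0)>8: break
print(s["time"])
E
```

```text
[-0.43135474  0.59437141 -0.20898084]
0.0445 [0.5041 0.0361 0.0447] [0.76 0.66 0.03]
0.0425 [0.5039 0.0362 0.0425] [ 0.45 -0.81 -0.16]
0.04 [0.5039 0.0362 0.0398] [-0.07 -1.6  -0.37]
0.0375 [0.5039 0.0362 0.0373] [ 0.4  -0.22 -0.12]
0.0355 [0.5039 0.0362 0.0354] [-0.46 -1.38 -0.09]
12.4583
```

It went into the cavity without resistance. I'll lower it the last bit, release and look.

```bash
python3 - <<'E'
from h import *
p=[.504,.0362]
for z in (.0345,.0335):
    ctrl.movel(p+[z],max_speed=.04);s=get_state();print(z,np.round(s["tcp_pos"],4),np.round(s["contact_force"],2))
    if s["contact_force"][2]>2: break
ctrl.ungrasp()
print(np.round(get_state()["contact_force"],2))
ctrl.movel(p+[.16],max_speed=.2);T=tool()
im,d=vision.grab_frame("wrist");cv2.imwrite("pics/w_placed.png",im);np.savez("w_placed.npz",T=T,d=d)
P=wcloud(T,d);m=(np.hypot(P[...,0]-.504,P[...,1]-.036)<.04)&(d>0)
q=P[m];t=q[(q[:,2]>.045)&(q[:,2]<.056)]
print(np.median(t,0),cv2.minEnclosingCircle(t[:,:2].astype(np.float32)))
A=np.c_[t[:,:2]-t[:,:2].mean(0),np.ones(len(t))];print(np.linalg.lstsq(A,t[:,2],rcond=None)[0])
# cap view
ctrl.movep([.5345,.2685,.20],quat(np.radians(31)));T=tool()
im,d=vision.grab_frame("wrist");cv2.imwrite("pics/w_cap.png",im);np.savez("w_cap.npz",T=T,d=d)
print(get_state()["time"])
P=wcloud(T,d);q=P[(abs(P[...,0]-.534)<.08)&(abs(P[...,1]-.268)<.08)&(d>0)]
bar=q[(q[:,2]>.06)&(q[:,2]<.075)];print("bar",len(bar),np.round(np.median(bar,0),4),cv2.minAreaRect(bar[:,:2].astype(np.float32)*1000))
disc=q[(q[:,2]>.035)&(q[:,2]<.041)];print(cv2.minAreaRect(disc[:,:2].astype(np.float32)*1000))
E
```

```text
0.0345 [0.5041 0.0363 0.0346] [-0.81  0.06  0.65]
0.0335 [0.5041 0.0363 0.0336] [-0.41 -0.03  4.39]
[-0.32 -0.39 -0.35]
[0.50404136 0.0382175  0.05069487] ((0.5046856999397278, 0.03712926805019379), 0.023993153125047684)
[ 0.00721814 -0.00953313  0.05063423]
15.7833
bar 1179 [0.5384 0.2719 0.0676] ((536.749755859375, 271.1365966796875), (59.135406494140625, 13.566924095153809), 31.363155364990234)
((536.8746948242188, 270.841064453125), (79.25277709960938, 95.51404571533203), 84.7135238647461)
```

```bash
python3 - <<'E'
import cv2,numpy as np
a=cv2.imread("pics/w_placed.png");b=cv2.imread("pics/w_cap.png")
cv2.imwrite("pics/w_both2.png",np.hstack([a[:,56:456],b[:,56:456]]))
E
```

```text
(no output)
```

View pics/w_both2.png

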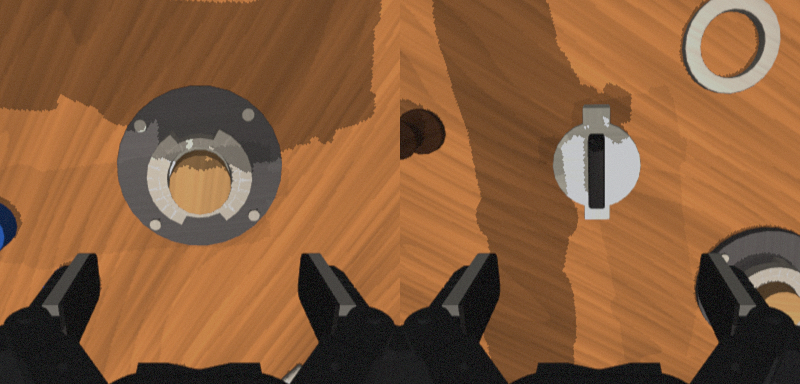

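The blank lies flat in the cavity at panel (200,183), its top 51 mm up. The cap stands at panel (596,165), with its bar at yaw 31.3°. Next I'll grip the cap.

```bash
python3 - <<'E'
from h import *
y=np.radians(31.3);p=[.5354,.2706]
ctrl.movep(p+[.12],quat(y))
ctrl.movel(p+[.043],max_speed=.1)
print(np.round(get_state()["contact_force"],2))
ctrl.close_gripper(force=100)
s=get_state();print(s["width"],np.round(s["tcp_pos"],4),np.round(s["contact_force"],2))
ctrl.movel(p+[.14],max_speed=.15);T=tool();s=get_state()
im,d=vision.grab_frame("wrist");cv2.imwrite("pics/w_capheld.png",im);np.savez("w_capheld.npz",T=T,d=d)
im,d=vision.grab_frame("scene");cv2.imwrite("pics/s_capheld.png",im)
print(s["width"],np.round(s["contact_force"],2),np.round(s["wrist_torque"],2),get_state()["time"])
E
```

```text
[-0.68  0.    0.38]
0.011718984385932532 [0.5355 0.2706 0.0434] [-1.38 -0.95  5.32]
0.012373556704654225 [-0.51 -0.34 -2.78] [-0.03 -0.01  0.01] 18.675
```

View pics/w_capheld.png

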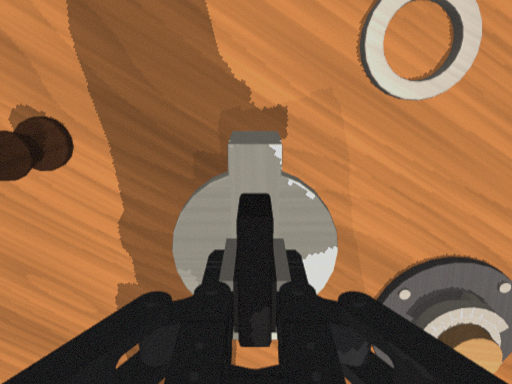

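```bash
python3 - <<'E'
from h import *
z=np.load("w_capheld.npz");T=z["T"];d=z["d"];P=wcloud(T,d);L=(P-T[:3,3])@T[:3,:3]
ok=d>0
near=ok&(abs(L[...,0])<.07)&(abs(L[...,1])<.05)&(L[...,2]>-.04)&(L[...,2]<.02)
disc=L[near&(L[...,2]>-.003)&(L[...,2]<.012)]
print("disc z",np.percentile(disc[:,2],[5,50,95]))
arm=disc[disc[:,0]>.042];print("arm tip x",np.percentile(arm[:,0],99),"y",arm[:,1].min(),arm[:,1].max())
r=disc[(abs(disc[:,1])>.014)]
# fit circle R=.040 to outer boundary front part
from scipy.optimize import least_squares
ang=np.arctan2(r[:,1],r[:,0]);pts=[]
for a in np.radians(np.r_[-100:-25:5,25:100:5]):
    s=r[abs(ang-a)<.04]
    if len(s)>5: pts.append(s[np.argmax(np.hypot(s[:,0],s[:,1]))])
pts=np.array(pts);print(np.round(least_squares(lambda c:np.hypot(pts[:,0]-c[0],pts[:,1]-c[1])-.04,[0,0],loss="soft_l1",f_scale=.001).x,4),len(pts))
bar=L[near&(L[...,2]<-.02)&(L[...,2]>-.03)&(abs(L[...,1])<.009)]
print("bar z",np.median(bar[:,2]),"front x",np.percentile(bar[:,0],99.5),"back",bar[:,0].min(),"y",bar[:,1].min(),bar[:,1].max())
E
```

```text
disc z [0.00456439 0.00561712 0.00675211]
arm tip x 0.05280664890171919 y -0.011615688767888826 0.012384297004688537
[0.0005 0.0004] 30
bar z -0.024343266416607626 front x 0.030871667187107075 back -0.02939849603272183 y -0.008946852768232242 0.008990911466205186
```

```bash
python3 - <<'E'
from h import *
y=np.radians(126);p=[.5042,.0363]
ctrl.movep(p+[.15],quat(y))
ctrl.movel(p+[.085],max_speed=.12)
s=get_state();f0=np.array(s["contact_force"]);t0=np.array(s["wrist_torque"]);print(np.round(s["tcp_pos"],4),np.round(f0,2),np.round(s["qpos"],2))
T=tool();im,d=vision.grab_frame("scene");cv2.imwrite("pics/s_above.png",cv2.resize(im[140:230,200:320],None,fx=5,fy=5,interpolation=cv2.INTER_CUBIC))
for z in (.079,.076,.073,.070,.067,.065):
    ctrl.movel(p+[z],max_speed=.04);s=get_state();f=s["contact_force"]-f0;print(z,np.round(s["tcp_pos"],4),np.round(f,2),np.round(s["wrist_torque"]-t0,2))
    if f[2]>10 or np.hypot(f[0],f[1])>8: print("STOP");break
print(s["time"])
E
```

```text
[0.5045 0.0368 0.0854] [ 0.11 -0.65 -1.96] [ 0.4   0.6  -0.79  2.    0.6   0.79 -0.12]
0.079 [0.5041 0.0362 0.079 ] [-0.27  0.32  0.26] [-0.06  0.06  0.01]
0.076 [0.5041 0.0362 0.0759] [ 0.66  0.93 -0.38] [-0.06  0.02 -0.02]
0.073 [0.5041 0.0363 0.0728] [-0.86  0.43 -0.53] [-0.03  0.08 -0.01]
0.07 [0.5041 0.0363 0.0698] [-0.39  0.16 -0.11] [-0.04  0.01  0.04]
0.067 [0.5041 0.0363 0.0668] [-0.54  0.1  -0.88] [-0.03 -0.03  0.03]
0.065 [0.5043 0.0364 0.0652] [-1.13  0.78  4.26] [-0.12  0.23  0.02]
22.5083
```

View pics/s_above.png

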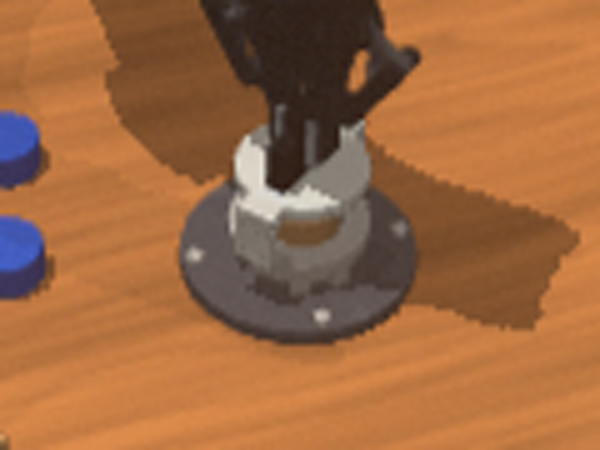

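The picture shows the cap above the pot with the legs over the notches and the blank under the disc. The claws went through the notches, and contact with the blank came where predicted (TCP z about 0.0665). I'll press it down.

```bash
python3 - <<'E'
from h import *
p=[.5042,.0363];f0=np.array([.1,-.65,-1.96])
for z in (.062,.059,.0565,.0555,.0548,.0541,.0534,.0527,.052):
    ctrl.movel(p+[z],max_speed=.04);ctrl.pause(.1);s=get_state();f=s["contact_force"]-f0;print(z,np.round(s["tcp_pos"],4),np.round(f,2),np.round(s["wrist_torque"],2))
    if f[2]>21 or np.hypot(f[0],f[1])>10: print("STOP");break
print(s["time"],s["width"])
E
```

```text
0.062 [0.5044 0.0364 0.0622] [-1.37 -0.53  7.08] [-0.08  0.23 -0.04]
0.059 [0.5044 0.0364 0.0593] [-1.24  0.11  9.13] [-0.13  0.4  -0.02]
0.0565 [0.5044 0.0364 0.057 ] [-1.86 -0.45 11.23] [-0.17  0.56  0.02]
0.0555 [0.5044 0.0364 0.056 ] [-2.56  0.05 12.11] [-0.19  0.55 -0.04]
0.0548 [0.5044 0.0364 0.0554] [-2.26  0.92 12.05] [-0.18  0.56  0.06]
0.0541 [0.5044 0.0364 0.0553] [-4.47 -0.77 20.11] [-0.33  1.02 -0.02]
0.0534 [0.5045 0.0364 0.0552] [-7.52 -2.69 29.08] [-0.48  1.6  -0.03]
STOP
24.9583 0.012250628564482119
```

```bash
python3 - <<'E'
from h import *
p=[.5042,.0363,.0550]
ctrl.movel(p,max_speed=.04)
for a in (8,20,32,44,56,68,76,80,82,84,86,88):
    try: ctrl.movel(p,frame=quat(np.radians(126-a)),max_speed=.04)
    except Exception as e: print(a,repr(e));break
    s=get_state();w,x,y,z=s["eef_rot"];yaw=np.degrees(2*np.arctan2(y,x))
    print(a,round(126-yaw,2),np.round(s["tcp_pos"],4),np.round(s["contact_force"],1),np.round(s["wrist_torque"],2),round(s["time"],2))
    if abs(s["wrist_torque"][2])>1.2 or s["contact_force"][2]>30 or np.hypot(*s["contact_force"][:2])>15: print("STOP");break
E
```

```text
8 8.04 [0.5049 0.0366 0.0558] [-1.  -0.4 10.2] [-0.11  0.36 -0.09] 25.5
20 20.03 [0.5053 0.0367 0.0559] [-0.5 -0.7  9.7] [-0.06  0.23 -0.07] 25.86
32 32.03 [0.5054 0.0367 0.056 ] [-0.6 -1.   9.7] [-0.05  0.09 -0.15] 26.22
44 44.03 [0.5055 0.0368 0.056 ] [ 0.5 -0.5  9.5] [ 0.04  0.15 -0.08] 26.57
56 56.03 [0.5055 0.0367 0.056 ] [-0.7  0.5 10.9] [-0.05  0.11 -0.16] 26.93
68 68.03 [0.5055 0.0367 0.056 ] [-0.6  0.3 10.2] [-0.01  0.14 -0.14] 27.29
76 76.04 [0.5055 0.0366 0.056 ] [-0.4  0.2 10.7] [-0.05  0.09 -0.14] 27.58
80 80.03 [0.5056 0.0366 0.0559] [ 0.3 -0.1 10. ] [ 0.03  0.11 -0.06] 27.83
82 82.0 [0.5055 0.0366 0.0559] [0.1 0.1 9.5] [-0.11  0.11 -0.05] 28.08
84 83.98 [0.5055 0.0367 0.0559] [0.1 0.4 9.7] [0.   0.06 0.11] 28.33
86 85.89 [0.5052 0.0372 0.0559] [-0.7  0.3  9.5] [0.3  0.31 0.49] 28.58
88 87.72 [0.5052 0.0374 0.0559] [-0.9  0.6 11.3] [0.19 0.21 1.47] 28.83
STOP
```

The stop is felt: the reaction torque rises to 1.5 N m at about 85°. I'll press fully down and check.

```bash
python3 - <<'E'
from h import *
p=[.5042,.0363]
for z in (.0543,.0537,.0531,.0525,.052):
    ctrl.movel(p+[z],frame=quat(np.radians(126-87)),max_speed=.04);ctrl.pause(.1)
    s=get_state();w,x,y,zz=s["eef_rot"];yaw=np.degrees(2*np.arctan2(y,x))
    print(z,round(126-yaw,2),np.round(s["tcp_pos"],4),np.round(s["contact_force"],1),np.round(s["wrist_torque"],2),round(s["time"],2))
    if s["contact_force"][2]>21: break
im,d=vision.grab_frame("scene");cv2.imwrite("pics/s_end.png",cv2.resize(im[140:230,200:320],None,fx=5,fy=5,interpolation=cv2.INTER_CUBIC))
T=tool();im,d=vision.grab_frame("wrist");cv2.imwrite("pics/w_end.png",im)
P=wcloud(T,d);L=(P-T[:3,3])@T[:3,:3]
disc=L[(d>0)&(abs(L[...,1])<.05)&(abs(L[...,0])<.07)&(L[...,2]>-.003)&(L[...,2]<.012)]
arm=disc[disc[:,0]>.043];a=[arm[abs(arm[:,0]-x)<.0015,1] for x in(.044,.047,.05)]
print([(round(t.min(),4),round(t.max(),4)) for t in a],"disc z world",T[2,3]-np.median(disc[:,2]))
E
```

```text
0.0543 86.79 [0.5053 0.0374 0.0556] [-2.6  0.3 16.3] [0.25 0.64 0.98] 29.18
0.0537 86.79 [0.5053 0.0374 0.0554] [-3.   0.4 20.5] [0.24 0.86 0.98] 29.53
0.0531 86.79 [0.5053 0.0374 0.0552] [-4.5  0.7 26.3] [0.17 1.16 0.99] 29.88
[(np.float64(-0.0122), np.float64(0.0113)), (np.float64(-0.0121), np.float64(0.0113)), (np.float64(-0.0125), np.float64(0.0112))] disc z world 0.04969698370202003
```

View pics/w_end.png

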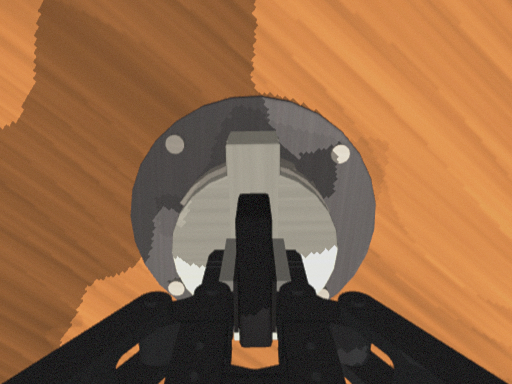

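View pics/s_end.png

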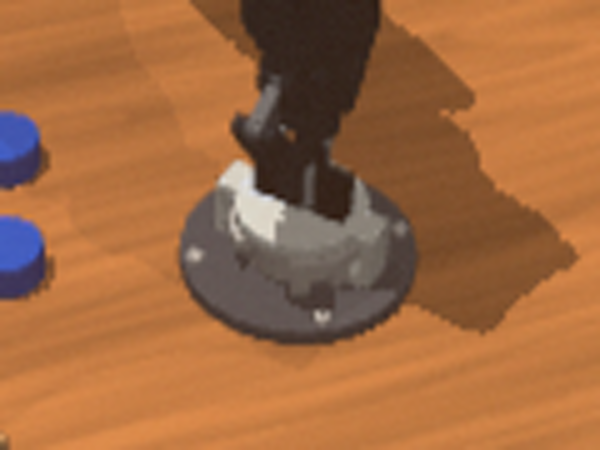

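The cap arm is still square in the grip at pixel (253,165). The disc top is 49.7 mm up (50 mm expected when the feet are on the base), pressed with 26 N and held against the stop. I'll hand it in.

```bash
python3 - <<'E'
from h import *
ctrl.pause(.3);s=get_state();print(np.round(s["tcp_pos"],4),np.round(s["contact_force"],1),np.round(s["wrist_torque"],2),s["width"],s["time"])
ticket.close_job()
E
```

```text
[0.5053 0.0374 0.0552] [-4.1  1.  25.9] [0.18 1.24 0.96] 0.012091846993474318 30.2833
the job is handed in; nothing more can be done
```

The job is done and handed in at 30.3 s, with the cap still gripped and pressed fully down in its turned position, ready for the locking screw.

- **Blank:** I laid the 48 mm wooden disc in the cavity and let go. It lay flat, with its top measured at 50.7 mm (51 expected).
- **Cap:** The claws passed through the notches without resistance. I pressed the cap until its feet stood on the base, then turned it clockwise below the lip until it hit the stop at about 85° of tool turn.
- **Last checks:**
  - The cap's disc top was at 49.7 mm, against 50 mm when fully down.
  - The downward push was about 26 N, with about 1 N m holding it against the stop.
  - The cap was still square in the grip.
- **Small disagreements:**
  - The stop came about 2° later than the stated 83°, which I put down to slack in the notch and yaw measurement error.
  - The top and wrist cameras differed by 1–2 mm.
- **Other things:** I did not touch anything else on the bench. I made no separate final check of where each item stands.

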